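Draw a batch of valve balls from the gravity feeder

ROBOT

A 6-joint arm with a two-finger parallel gripper is mounted at the origin on the work surface. World frame = base frame: x ahead of the robot, y to its left, z up, the work surface at z = 0. Lengths are in m, angles in rad, forces in N, time in s.
With the tool pointing down it reaches from about 0.35 to 0.975 m from the base axis. Payload 4.9 kg.
Tool frame: the origin (TCP) lies between the finger pads; the fingertips stand 25 mm ahead of it and the grasp point (between the pads) lies 6 mm ahead of it (ctrl.tip_reach is the distance from the TCP to the fingertips, in m); z points along the fingers, y is the direction in which the jaws open and shut (so a half turn about z gives the same grasp; the last joint's range is limited). The gripper opens to 85 mm and grips with 20 to 120 N. Pads are 22 mm wide; open, the fingers measure 114 mm over their backs; the gripper's body (76 mm by 85 mm) begins 54 mm behind the grasp point. The pads swing forward as they close: fully open they stand 13 mm farther back than shut.
Start: joints at [-1.237, 0.053, 1.613, -0, 1.476, -0.119], TCP at [0.273, -0.562, 0.229] pointing down, gripper open.
Joint ranges: [-3.01, 3.01], [-1.01, 2.22], [0.06, 2.58], [-1.02, 4.17], [0.09, 2.62], [-3.14, 3.14]. Speed limits (rad/s): [2.57, 2.57, 3.14, 3.14, 3.14, 3.14].

INTERFACE

Orientations are given as a rotation vector (axis times angle).
In Python, from station import get_obs, get_image, camera_params, order, ctrl gives the robot as it stands.
- The arm moves only by the tool move_arm, never from a script. Its argument "deltas" is one flat list of numbers, 5 for each row, row after row: the opening, from -1 (shut) to 1 (fully open), so that 0 is half open, then the shift along the tool's x, y, z in m, then the turn about the tool's z in degrees. In form: [fingers, tx, ty, tz, turn, fingers, tx, ty, tz, turn, ...]. A call has 1 to 10 rows; each row is the pose to reach, as a shift and turn from the pose measured when the call began, along the tool's axes at that moment; what a row does not reach only later rows make up. A row lasts 1/10 s, in which the tool goes at most 50 mm and 8.59 degrees, less where a joint would pass 70% of its speed; a pose out of reach is approached as far as the arm can. A call with a gripper value outside its range is refused whole. The fingers move at their own pace and stop on an object; "force" is the grip in N (left out, the last holds). Time passes only in rows, so rows that repeat a pose let the fingers close. It gives the time, the measured TCP pose, the force and the opening at its end, in the units of the state.
- get_obs(): the state, without advancing time (a new reading comes with each control period).
- get_image(name): name is "side" or "top"; returns the picture (420x560x3 uint8, red, green, blue); there is no depth.
- camera_params(name): a dict with "camera_matrix" (3x3 intrinsics, pixels), "extrinsics" (4x4, takes a point from camera to world coordinates). Camera axes: x right, y up, looking along -z (the intrinsics and any distortion apply to the point x, -y, -z); pixel columns grow to the right and rows downward; lengths in m; the calibration is good to about 2 mm. A picture is of the moment at which its call begins. camera_params takes no time and is no camera call.
- order.finish_job(): hands the job in, once; it reports no verdict.
The state is a dict: "t": time; "q": joint angles; "dq": joint speeds; "effort": joint torques, N m; "tool_pos": TCP position; "tool_rot": TCP orientation; "contact_force": force on the tool from outside, world axes, zero at the start; "wrist_torque": the same for the moment, N m; "opening": finger opening in m.
Only numpy, scipy, OpenCV 4.12 (cv2) and the standard library are available. Lean on these libraries where they do the work, as an engineer would, in place of code of your own. Each camera call takes 0.05 s, during which the arm holds its last target. There are 200 camera calls.

TASK

Fetch me the batch of five check-valve balls: first stand the open blue jar upright and centred on the round rubber pad under the end of the ball track and let go of it, then pull the feeder's red handle out until the pointer is at the red mark, and keep it there so that all five balls run down into the jar. The slide is sprung and shuts again, so finish while still holding the handle at the mark, since I want to look whether the track has emptied. Don't spill a ball, tip the jar, or disturb the other things on the bench.

Things in the scene. Friction and masses are not known exactly. Their poses are not given: they have to be found in the camera images.
- jar_center (a point): Centre (half-way up, on the axis) of the open blue plastic jar: round and straight-sided, 62 mm across, 80 mm tall, wall 3 mm, about 0.13 kg with some variation, open at the top, no lid. Its z axis points to its mouth. It starts upright on the bench; this point is 40 mm above its underside.
- feeder: Fixed ball feeder: grey base, dark single-file ball track 29 mm wide. Origin at the underside of the base, below the gate; position and yaw vary. x points away from the operator (the gate is pulled along -x), y up the track (the balls roll to -y). Base plate 12 mm thick; the gate frame reaches 168 mm, the loading tray at the track's head (150 mm up the track) 192 mm above the bench.
- pad (a point): Centre of the round black rubber pad (70 mm across, flat) on top of the feeder's base plate, 12 mm above the bench and 115 mm to the feeder's -y: the place for the jar under the end of the track. Axes as the feeder's. The jar's rim then lies 92 mm above the bench, 10 mm clear of the track's end in plan; come down on the pad from straight above with the fingers in front of and behind the jar (closing along the feeder's x), so that no finger meets the track.
- lip (a point): Lower end of the track, centre of its floor, 105 mm above the bench and 41 mm from the pad centre in plan; its side walls rise 8 mm higher than this and the track climbs from here along the feeder's +y at 0.25 rad.
- gate (a joint): Travel of the sprung shutter slide in metres: 0 = shut (where its spring keeps it), growing as it is pulled along the feeder's -x, stop at 0.058. The pointer meets the red mark at 0.040, where the window in the shutter lines up with the track; the balls start to pass at about 0.032 and the rear of the plate blocks the track again above about 0.048. Spring pull about 4 N when shut, 8 N at the mark; let go, it snaps back.
- handle (a point): Middle of the red grip bar of the slide's D-shaped pull handle: a level round bar 12 mm thick and 86 mm long, lying along the feeder's y, 131 mm above the bench. It moves with the slide. Between the bar and the dark yoke behind it is a 39 mm deep, 70 mm wide opening, free from above and below, so a finger goes down on each side of the bar (fingers closing along the feeder's x). In the shut state it is 130 mm from the track's centre line.
- pointer (a point): Small black pointer on top of the slide, 154 mm above the bench; moves with the slide. At the mark it has the same place along the feeder's x as gate_mark.
- gate_mark (a point): The red line across the white scale beside the slide, fixed to the feeder, 152 mm above the bench, 40 mm in front (feeder's -x) of the pointer's shut place.
- ball0_center (a point): Centre of steel check-valve ball 0, 19 mm across, 28 g; the lowest, resting against the shutter.
- ball1_center (a point): Centre of steel check-valve ball 1, 19 mm across, 28 g; queued in the track above ball 0.
- ball2_center (a point): Centre of steel check-valve ball 2, 19 mm across, 28 g; queued in the track above ball 1.
- ball3_center (a point): Centre of steel check-valve ball 3, 19 mm across, 28 g; queued in the track above ball 2.
- ball4_center (a point): Centre of steel check-valve ball 4, 19 mm across, 28 g; queued in the track above ball 3.
- oil_bottle: Bystander, not part of the job: grey oil bottle with green label and black cap, 62 mm across, 150 mm tall; origin at the centre of its underside.
- sealant_can: Bystander, not part of the job: steel can with yellow label, 68 mm across, 100 mm tall; origin at the centre of its underside.
- lidded_jar: Bystander, not part of the job: closed amber jar with white lid, 66 mm across, 85 mm tall; origin at the centre of its underside.
- tape_roll: Bystander, not part of the job: grey ring lying flat, 104 mm across, 48 mm tall; origin at the centre of its underside.
- bushing: Bystander, not part of the job: brass pipe bushing standing upright, 54 mm across, 52 mm tall; origin at the centre of its underside.
- wrench: Bystander, not part of the job: steel wrench lying flat, 200 mm long; origin at the centre of its underside.

How it is judged:
On the way, in this order (a step that is already met when the one before it is completed fails the run):
1. the jar stands upright and released on the rubber pad, the gate still shut (angle between jar_center's own z axis and vertical below 0.08 rad and horizontal distance between jar_center and pad below 0.012 m and z of jar_center in the frame of pad between 0.036 and 0.044 m and contact force between the fingers and jar below 0.1 N and value of joint gate below 0.01 m), for 0.3 s.
2. the fingers hold the slide at the red mark and all five balls are in the jar (value of joint gate between 0.035 and 0.045 m and contact force between the fingers and gate above 2 N and horizontal distance between each of ball0_center, ball1_center, ball2_center, ball3_center, ball4_center and jar_center below 0.026 m and z of ball0_center in the frame of jar_center between -0.04 and 0.03 m and z of ball1_center in the frame of jar_center between -0.04 and 0.03 m and z of ball2_center in the frame of jar_center between -0.04 and 0.03 m and z of ball3_center in the frame of jar_center between -0.04 and 0.03 m and z of ball4_center in the frame of jar_center between -0.04 and 0.03 m), for 0.5 s.
At the end, for the whole second after the job is handed in: The fingers hold the handle (at least 2 N) with the slide at rest within 5 mm of the red mark (0.035 to 0.045 m); all five balls lie inside the jar; the jar stands upright (within 0.08 rad) on the rubber pad, its axis within 12 mm of the pad centre, not touched by the fingers (all of step 2 and angle between jar_center's own z axis and vertical below 0.08 rad and horizontal distance between jar_center and pad below 0.012 m and z of jar_center in the frame of pad between 0.036 and 0.044 m and contact force between the fingers and jar below 0.1 N and velocity of joint gate between -0.01 and 0.01 m/s); the arm keeps its last pose, push and grip.
It fails at once if a ball falls on the bench or lower (height (world z) of any of ball0_center, ball1_center, ball2_center, ball3_center, ball4_center below 0.018 m).
It fails at once if the jar is tipped by more than 0.5 rad (angle between jar_center's own z axis and vertical above 0.5 rad).
It fails at once if a bystander is moved by more than 25 mm (distance of any of oil_bottle, sealant_can, lidded_jar, tape_roll, bushing, wrench from where it was at the start of the episode above 0.025 m).
It also fails if it takes over 58 s, if anything falls off the work surface, if the arm or the gripper's body presses on something with over 40 N, if the wrist force passes 120 N, or if a joint passes its speed limit or range.

## Working session

There is one attempt and no reset: what is moved stays moved. The work goes in short steps, Python scripts to look and compute and a tool call to move; the robot and the scene stay as the last step left them, time stands still between calls to the robot, and variables do not carry over. Pictures are saved under pics/ and viewed, about 8 in all and at most 12, crops included, and the job is handed in when it is done.

Besides the shell and the picture viewer there is one more tool, called after "Emit:" by a JSON object that holds its "api" and its "payload", one argument or row to a line. move_arm: Moves the arm, as the interface text tells. Its arguments: {"type":"object","properties":{"deltas":{"type":"array"},"force":{"type":"number"}},"required":["deltas"]}

```bash
ls; mkdir -p pics
python3 - <<'E'
from station import get_obs,get_image,camera_params
import cv2
o=get_obs()
print(o)
for n in("top","side"):
    im=get_image(n); cv2.imwrite(f"pics/{n}0.png",im[:,:,::-1])
    p=camera_params(n);print(n,p)
E
```

```text
pics
{'t': 0.0, 'q': array([-1.23700996e+00,  5.33664554e-02,  1.61432094e+00, -1.33846000e-05,
        1.47599836e+00, -1.18985379e-01]), 'dq': array([ 3.58320993e-04, -3.31057490e-05,  5.54599073e-04,  1.49692650e-03,
        1.59054649e-03, -1.48673600e-03]), 'effort': array([-1.09820874e-03, -3.93682158e+01, -3.70177495e+01, -2.22439189e-04,
        6.98784730e-03,  2.48194596e-05]), 'tool_pos': array([ 0.27320655, -0.56141293,  0.22784098]), 'tool_rot': array([-3.05940467e+00, -7.04687903e-01,  3.72998389e-04]), 'contact_force': array([-0.10931576,  0.10768153, -0.35010693]), 'wrist_torque': array([ 0.00413226,  0.02713975, -0.01336326]), 'opening': 0.08537947624235824}
top {'camera_matrix': array([[488.84945766,   0.        , 279.01128971],
       [  0.        , 488.84945766, 214.04612319],
       [  0.        ,   0.        ,   1.        ]]), 'extrinsics': array([[ 0.02133599,  0.9850214 , -0.17110702,  0.35507222],
       [-0.99973536,  0.02249291,  0.00482537,  0.04313137],
       [ 0.00860179,  0.17095879,  0.98524063,  1.38196252],
       [ 0.        ,  0.        ,  0.        ,  1.        ]])}
side {'camera_matrix': array([[382.02079409,   0.        , 277.41334434],
       [  0.        , 382.02079409, 213.36146923],
       [  0.        ,   0.        ,   1.        ]]), 'extrinsics': array([[-0.88235381,  0.35811181, -0.30529935,  0.27090957],
       [-0.47053093, -0.68136243,  0.56066557,  0.62536078],
       [-0.00723854,  0.63835819,  0.76970542,  0.90892671],
       [ 0.        ,  0.        ,  0.        ,  1.        ]])}
```

View pics/top0.png

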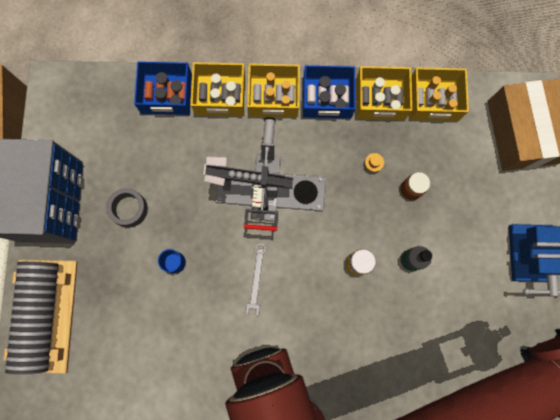

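View pics/side0.png

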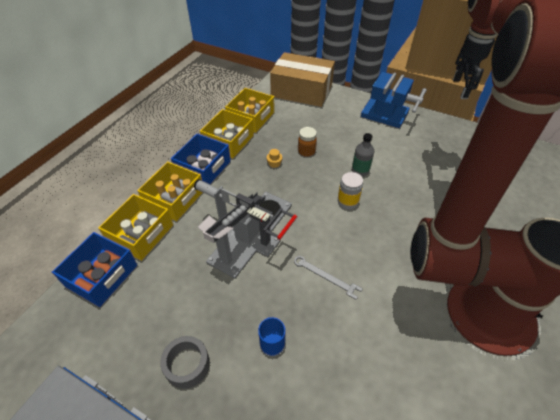

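The top view shows the feeder around (260,190), with the pad at (306,192), the red bar at (260,228) and the blue jar at (172,261). The wrench lies at (257,280) and the other bystanders are to the right. I'll segment these features next.

```bash
cat > h.py <<'E'
import numpy as np,cv2
from station import camera_params
P={n:camera_params(n) for n in("top","side")}
def pix(n,X):
    p=P[n];E=np.linalg.inv(p["extrinsics"]);c=E[:3,:3]@np.array(X,float)+E[:3,3]
    u=p["camera_matrix"]@np.array([c[0],-c[1],-c[2]]);return u[:2]/u[2]
def plane(n,uv,z):
    p=P[n];d=np.linalg.inv(p["camera_matrix"])@np.array([uv[0],uv[1],1.]);E=p["extrinsics"]
    w=E[:3,:3]@np.array([d[0],-d[1],-d[2]]);o=E[:3,3];return (o+w*(z-o[2])/w[2])
def blobs(im,m,amin=20):
    n,l,s,c=cv2.connectedComponentsWithStats(m.astype(np.uint8));return [(l==i,s[i],c[i]) for i in range(1,n) if s[i,4]>=amin]
E
python3 - <<'E'
from h import *
for n in("top","side"):
    im=cv2.imread(f"pics/{n}0.png").astype(int);b,g,r=im[...,0],im[...,1],im[...,2]
    print(n,"red")
    for m,s,c in blobs(im,(r>130)&(g<60)&(b<60)):
        if s[4]<2000:
            pts=np.argwhere(m)[:,::-1].astype(np.float32);vx,vy,x0,y0=cv2.fitLine(pts,2,0,.01,.01).ravel()
            t=(pts-[x0,y0])@[vx,vy];e=[np.array([x0,y0])+k*np.array([vx,vy]) for k in(t.min()-.5,t.max()+.5)]
            print(s,c,[plane(n,q,.131).round(4) for q in e],plane(n,c,.131).round(4))
    print("blue")
    for m,s,c in blobs(im,(b>70)&(r<60)&(b>1.5*g)):
        print(s,c, plane(n,c,.04).round(3)) if s[4]<2500 else 0
    if n=="top":
        print("pad")
        for m,s,c in blobs(im,(im.max(2)<45)):
            if s[4]<3000: print(s,c,plane(n,c,.012).round(4))
im=cv2.imread("pics/top0.png");a=cv2.resize(im[145:285,150:340],None,fx=4,fy=4,interpolation=cv2.INTER_CUBIC);cv2.imwrite("pics/c1.png",a)
E
```

```text
top red
[245 224  32   7 121] [260.46280992 227.19834711] [array([0.5393, 0.1259, 0.131 ]), array([0.5342, 0.0426, 0.131 ])] [0.5367 0.0842 0.131 ]
blue
[135  62  54  44 743] [161.1628533   85.49259758] [0.96  0.388 0.04 ]
[303  66  53  44 668] [325.00898204  91.03742515] [ 0.955 -0.09   0.04 ]
[330  78  20   9 133] [339.9924812   80.93984962] [ 0.988 -0.134  0.04 ]
[ 49 145   6  41  72] [ 51.90277778 164.61111111] [0.715 0.681 0.04 ]
[ 45 189   6  43  79] [ 47.18987342 209.97468354] [0.585 0.681 0.04 ]
[512 225  48  56 996] [532.20281124 246.73795181] [ 0.512 -0.666  0.04 ]
[531 247  29  11 189] [544.02116402 250.60846561] [ 0.502 -0.698  0.04 ]
[158 250  24  23 335] [171.07462687 261.29552239] [0.45  0.329 0.04 ]
[538 258  22  16 335] [548.57313433 265.58507463] [ 0.461 -0.707  0.04 ]
pad
[158  96   8   5  23] [161.91304348  98.52173913] [0.932  0.3903 0.012 ]
[321 101   8   4  20] [324.3  102.55] [ 0.9314 -0.0906  0.012 ]
[ 77 162   4  11  21] [ 78.85714286 167.19047619] [0.7169 0.6161 0.012 ]
[211 167  20   3  25] [220.4  167.96] [0.7242 0.2086 0.012 ]
[294 181  23  22 385] [305.
[... 1603 characters left out ...]
1905] [0.1744 0.6576 0.012 ]
[ 234  364   58   34 1020] [261.78431373 379.98333333] [0.1398 0.073  0.012 ]
side red
[278 215  18  24  89] [286.75280899 226.49438202] [array([0.5401, 0.1281, 0.131 ]), array([0.5349, 0.0427, 0.131 ])] [0.5376 0.0862 0.131 ]
blue
[316   0  11  57 296] [320.91216216  27.88851351] [ 0.985 -1.157  0.04 ]
[346   0  18  82 484] [353.78305785  38.87190083] [ 0.801 -1.125  0.04 ]
[475  74  18  43 265] [483.9245283   95.84150943] [ 0.178 -0.917  0.04 ]
[ 172  134   58   49 1159] [202.68852459 155.11216566] [ 0.961 -0.116  0.04 ]
[  53  233   84   74 2410] [ 93.9406639 267.6219917] [0.959 0.384 0.04 ]
[259 318  26  37 797] [271.61104141 335.70890841] [0.453 0.326 0.04 ]
```

View pics/c1.png

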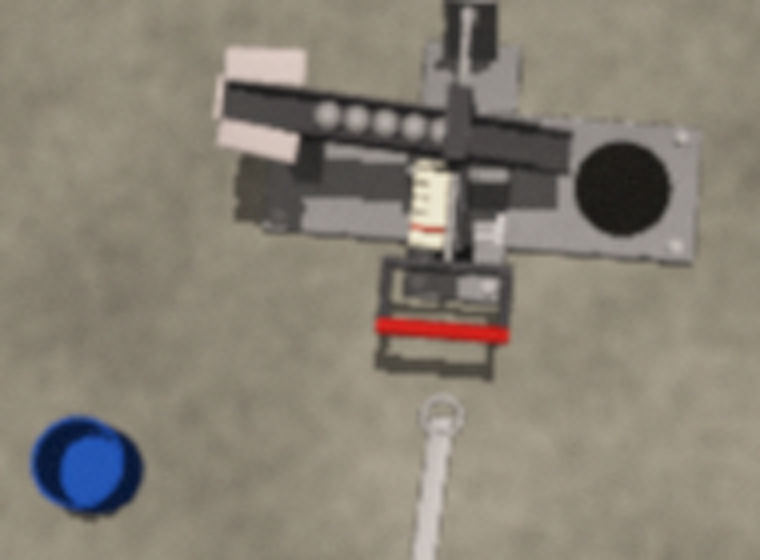

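The crop shows the pad centred at about (305.5,192) in full-image pixels, the bar from (244,226) to (277,229), and the jar's mouth at about (172,262). Handle minus pad comes out at (130, 115) mm in the feeder frame, as the task states, with the yaw at about -0.061. Next I'll fit the jar's silhouette in both cameras.

```bash
cat >> h.py <<'E'
def cyl(n,x,y,z0,z1,r,S=8):
    a=np.linspace(0,2*np.pi,48);pts=np.array([pix(n,(x+r*np.cos(t),y+r*np.sin(t),z)) for z in(z0,z1) for t in a])
    m=np.zeros((420,560),np.uint8);h=cv2.convexHull(np.round(pts*16).astype(np.int32));cv2.fillConvexPoly(m,h,1,8,4);return m
def fitcyl(n,mask,x,y,z0,z1,r):
    from scipy.optimize import minimize
    mask=cv2.GaussianBlur(mask.astype(np.float32),(5,5),0)
    f=lambda p:float(((cv2.GaussianBlur(cyl(n,x+p[0]/100,y+p[1]/100,z0,z1,r).astype(np.float32),(5,5),0)-mask)**2).sum())
    s=minimize(f,[0,0],method="Nelder-Mead",options=dict(initial_simplex=[[0,0],[1,0],[0,1]],xatol=.01,fatol=.1))
    return x+s.x[0]/100,y+s.x[1]/100,s.fun
def jarmask(im,x,y,z):
    n=im[1];im=im[0].astype(int);u=pix(n,(x,y,z));m=(im[...,0]>1.3*im[...,2]+8)&(im[...,0]>1.2*im[...,1])
    yy,xx=np.indices(m.shape);return m&(np.hypot(xx-u[0],yy-u[1])<32)
def todelta(o,X,yaw=None):
    from scipy.spatial.transform import Rotation as R
    r=R.from_rotvec(o["tool_rot"]).as_matrix();d=r.T@(np.array(X)-o["tool_pos"]);yy=np.arctan2(r[1,1],r[0,1])
    return d.round(4),(None if yaw is None else -np.degrees((yaw-yy+np.pi/2)%np.pi-np.pi/2).round(2)),"ty_yaw",yy.round(4),"tilt",np.degrees(np.arccos(-r[2,2])).round(2)
E
python3 - <<'E'
from h import *
from station import get_obs
for n in("top","side"):
    im=cv2.imread(f"pics/{n}0.png");m=jarmask((im,n),.45,.329,.04);print(n,m.sum(),fitcyl(n,m,.45,.329,0,.08,.031))
    print(plane(n,pix(n,(.45,.329,.04)),.04))
o=get_obs()
for X in((.45,.329,.25),(.45,.329,.066),(.45,0,.25)): print(X,todelta(o,X,-.061))
E
```

```text
top 524 (np.float64(0.4511044454574585), np.float64(0.32821336174011234), np.float64(15.1129150390625))
[0.45  0.329 0.04 ]
side 871 (np.float64(0.4520750713348389), np.float64(0.3270561637878418), np.float64(16.992095947265625))
[0.45  0.329 0.04 ]
(0.45, 0.329, 0.25) (array([ 0.5485, -0.7235, -0.0205]), np.float64(-60.56), 'ty_yaw', np.float64(-1.118), 'tilt', np.float64(0.11))
(0.45, 0.329, 0.066) (array([ 0.5485, -0.7231,  0.1635]), np.float64(-60.56), 'ty_yaw', np.float64(-1.118), 'tilt', np.float64(0.11))
(0.45, 0, 0.25) (array([ 0.4046, -0.4276, -0.0211]), np.float64(-60.56), 'ty_yaw', np.float64(-1.118), 'tilt', np.float64(0.11))
```

Emit:
{"api": "move_arm", "payload": {
  "deltas": [1, 0.405, -0.428, -0.04, -60.6, 1, 0.405, -0.428, -0.04, -60.6, 1, 0.405, -0.428, -0.04, -60.6, 1, 0.405, -0.428, -0.04, -60.6, 1, 0.405, -0.428, -0.04, -60.6, 1, 0.405, -0.428, -0.04, -60.6, 1, 0.405, -0.428, -0.04, -60.6, 1, 0.405, -0.428, -0.04, -60.6, 1, 0.405, -0.428, -0.04, -60.6, 1, 0.405, -0.428, -0.04, -60.6],
  "force": 30
}}

```text
t: 1.1
tool_pos: [0.4229, -0.084, 0.2626]
tool_rot: [-2.287, -2.152, -0.001]
contact_force: [0.5, -0.1, 0.3]
opening: 0.0854
```

```bash
python3 -c "
from h import *
from station import get_obs
o=get_obs();print(o['t'],o['tool_pos'],o['q'],todelta(o,(.4515,.3275,.2),-.061))"
```

```text
1.1 [ 0.42292198 -0.08402683  0.26261477] [-3.70027409e-01 -4.55737160e-01  1.99523270e+00  1.44286641e-03
  1.60295665e+00 -3.09327593e-01] (array([0.4124, 0.0036, 0.0633]), np.float64(0.02), 'ty_yaw', np.float64(-0.0607), 'tilt', np.float64(0.1))
```

Emit:
{"api": "move_arm", "payload": {
  "deltas": [1, 0.412, 0.004, 0.063, 0, 1, 0.412, 0.004, 0.063, 0, 1, 0.412, 0.004, 0.063, 0, 1, 0.412, 0.004, 0.063, 0, 1, 0.412, 0.004, 0.063, 0, 1, 0.412, 0.004, 0.063, 0, 1, 0.412, 0.004, 0.063, 0, 1, 0.412, 0.004, 0.063, 0, 1, 0.412, 0.004, 0.063, 0, 1, 0.412, 0.004, 0.063, 0]
}}

```text
t: 2.1
tool_pos: [0.4508, 0.329, 0.1987]
tool_rot: [-2.282, -2.156, 0.003]
contact_force: [-0.2, 0.7, 0.0]
opening: 0.0853
```

```bash
python3 -c "
from h import *
from station import get_obs,get_image
o=get_obs();print(o['t'],o['tool_pos'],todelta(o,(.4515,.3275,.066),-.061))
t=get_image('top');s=get_image('side')
a=np.hstack([cv2.resize(t[190:310,110:250],(480,411)),cv2.resize(s[240:370,200:320],(320,347))[:,:] if 0 else cv2.resize(s[240:370,200:320],(379,411))])[:,:,::-1]
cv2.imwrite('pics/g1.png',cv2.resize(a,(800,383)))"
```

```text
2.1 [0.45080203 0.32897285 0.19870422] (array([-0.0015,  0.0012,  0.1327]), np.float64(0.23), 'ty_yaw', np.float64(-0.057), 'tilt', np.float64(0.17))
```

View pics/g1.png

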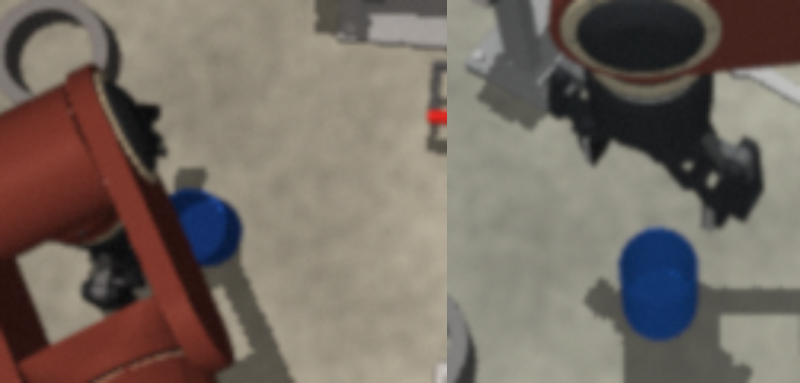

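The open fingers are centred over the jar along x in both views, so I'll descend and grip. In the close-up the jar is at about (205,228) in the left half and (658,285) in the right half.

Emit:
{"api": "move_arm", "payload": {
  "deltas": [1, -0.0015, 0.001, 0.04, 0, 1, -0.0015, 0.001, 0.08, 0, 1, -0.0015, 0.001, 0.11, 0, 1, -0.0015, 0.001, 0.125, 0, 1, -0.0015, 0.001, 0.133, 0, 1, -0.0015, 0.001, 0.133, 0, 1, -0.0015, 0.001, 0.133, 0]
}}

```text
t: 2.9
tool_pos: [0.4535, 0.3257, 0.0685]
tool_rot: [-2.287, -2.153, -0.004]
contact_force: [1.0, 0.5, 0.8]
opening: 0.0852
```

Emit:
{"api": "move_arm", "payload": {
  "deltas": [0.2, 0, 0, 0, 0, 0.2, 0, 0, 0, 0, 0.2, 0, 0, 0, 0, 0.2, 0, 0, 0, 0, 0.2, 0, 0, 0, 0, 0.2, 0, 0, 0, 0, 0.2, 0, 0, 0, 0, 0.2, 0, 0, 0, 0],
  "force": 30
}}

```text
t: 3.7
tool_pos: [0.4533, 0.3255, 0.0682]
tool_rot: [-2.287, -2.153, -0.003]
contact_force: [-0.5, -0.6, 0.9]
opening: 0.0511
```

```bash
python3 -c "
from h import *
from station import get_obs,get_image
o=get_obs();print(o['t'],o['tool_pos'],o['opening'],o['contact_force'],todelta(o,(.4515,.3275,.066),-.061))
t=get_image('top');s=get_image('side')
a=np.hstack([cv2.resize(t[190:310,110:250],(480,411)),cv2.resize(s[260:390,200:320],(379,411))])[:,:,::-1]
cv2.imwrite('pics/g2.png',cv2.resize(a,(800,383)))
m=jarmask((s[:,:,::-1],'side'),.4515,.3275,.04);print(m.sum(),fitcyl('side',m,.4515,.3275,0,.08,.031))"
```

```text
3.7 [0.45328009 0.32554876 0.06820184] 0.0510557867182473 [-0.4953955  -0.55684419  0.8770465 ] (array([ 0.0018, -0.0019,  0.0022]), np.float64(0.04), 'ty_yaw', np.float64(-0.0604), 'tilt', np.float64(0.11))
632 (np.float64(0.45148046875000003), np.float64(0.328955078125), np.float64(219.52804565429688))
```

View pics/g2.png

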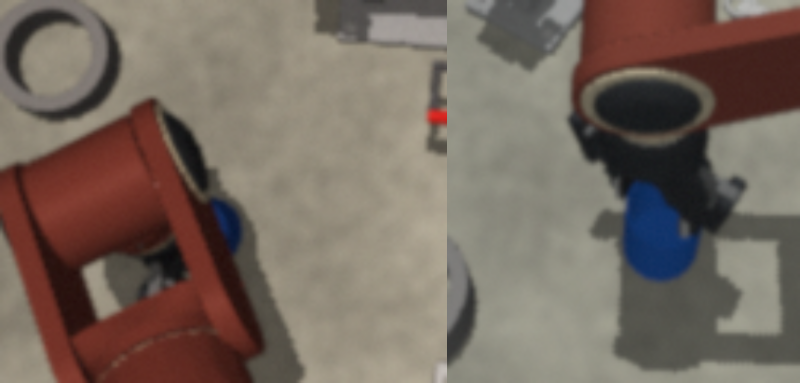

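```bash
python3 -c "
from h import *
def f(X):
    u=pix('side',X);return ((u-[200,260])*2.944+[447,0]).round(0)
for dx in(-.026,.026,-.031,.031):
    print(dx,[f((.4533+dx,.3255-.06*dx,z)) for z in(.043,.062,.08)])
print([f((.4515,.3275,z)) for z in(0,.08)])"
```

```text
-0.026 [array([686., 237.]), array([686., 228.]), array([686., 219.])]
0.026 [array([630., 204.]), array([629., 194.]), array([628., 185.])]
-0.031 [array([691., 240.]), array([692., 231.]), array([692., 222.])]
0.031 [array([625., 201.]), array([624., 191.]), array([623., 181.])]
[array([660., 244.]), array([658., 205.])]
```

Emit:
{"api": "move_arm", "payload": {
  "deltas": [0.1, 0, 0, 0, 0, 0.1, 0, 0, 0, 0, 0.1, 0, 0, 0, 0]
}}

```text
t: 4.1
tool_pos: [0.454, 0.3258, 0.0688]
tool_rot: [-2.287, -2.153, -0.005]
contact_force: [2.3, 0.3, 2.1]
opening: 0.047
```

```bash
python3 -c "
from h import *
from station import get_obs,get_image
o=get_obs();print(o['t'],o['tool_pos'],o['opening'],o['contact_force'])
t=get_image('top');s=get_image('side')
cv2.imwrite('pics/g3.png',cv2.resize(s[300:370,230:320],None,fx=8,fy=8,interpolation=cv2.INTER_CUBIC)[:,:,::-1])
m=jarmask((s[:,:,::-1],'side'),.4515,.3275,.04);print(m.sum(),fitcyl('side',m,.4515,.3275,0,.08,.031))"
```

```text
4.1 [0.45395727 0.32576649 0.06877791] 0.04695914812265844 [2.29796627 0.33551952 2.14181492]
629 (np.float64(0.4501881256103516), np.float64(0.3310947036743164), np.float64(223.37109375))
```

View pics/g3.png

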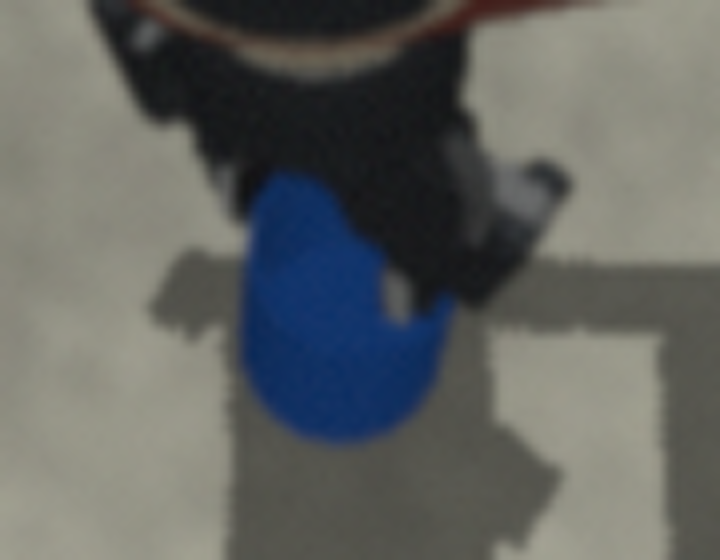

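Emit:
{"api": "move_arm", "payload": {
  "deltas": [0, 0, 0, 0, 0, 0, 0, 0, 0, 0, 0, 0, 0, 0, 0]
}}

```text
t: 4.5
tool_pos: [0.4539, 0.3257, 0.0687]
tool_rot: [-2.287, -2.153, -0.005]
contact_force: [1.9, 0.1, 3.2]
opening: 0.0427
```

```bash
python3 -c "
from h import *
from station import get_obs,get_image
o=get_obs();print(o['t'],o['tool_pos'],o['opening'],o['contact_force'],o['wrist_torque'])
s=get_image('side')[:,:,::-1].astype(int)
i0=cv2.imread('pics/side0.png')
for im in(i0,s):
    m=jarmask((im,'side'),.4515,.3275,.04)
    for r in(340,344,348,352,354,355,356,357): print(r,np.flatnonzero(m[r])[[0,-1]] if m[r].any() else None,end=' ')
    print()
"
```

```text
4.5 [0.45387205 0.32570962 0.06869566] 0.042664080096008916 [1.90620107 0.08072578 3.17473355] [ 0.00778095 -0.39903022  0.01530367]
340 [260 284] 344 [260 284] 348 [261 283] 352 [264 279] 354 [267 277] 355 [270 274] 356 None 357 None 
340 [260 286] 344 [260 285] 348 [261 283] 352 [264 280] 354 [268 277] 355 [271 274] 356 None 357 None
```

Emit:
{"api": "move_arm", "payload": {
  "deltas": [-0.2, 0, 0, 0, 0, -0.2, 0, 0, 0, 0, -0.2, 0, 0, 0, 0, -0.2, 0, 0, 0, 0]
}}

```text
t: 4.95
tool_pos: [0.4538, 0.3257, 0.0687]
tool_rot: [-2.287, -2.153, -0.004]
contact_force: [2.9, -0.9, 2.8]
opening: 0.0345
```

```bash
python3 -c "
from h import *
from station import get_obs,get_image
o=get_obs();print(o['t'],o['tool_pos'],o['opening'],o['contact_force'],o['wrist_torque'])
s=get_image('side');t=get_image('top')
m=jarmask((s[:,:,::-1],'side'),.4515,.3275,.04)
for r in(340,344,348,352,354,355,356,357): print(r,np.flatnonzero(m[r])[[0,-1]] if m[r].any() else None,end=' ')
a=np.hstack([cv2.resize(t[220:290,130:210],(400,350),interpolation=cv2.INTER_CUBIC),cv2.resize(s[300:370,230:310],(400,350),interpolation=cv2.INTER_CUBIC)])
cv2.imwrite('pics/g4.png',a[:,:,::-1])"
```

```text
4.95 [0.45382516 0.3256893  0.06865742] 0.03448950714498185 [ 2.94895181 -0.93166279  2.79895643] [ 0.07348003 -0.36504457 -0.03746705]
340 [260 288] 344 [260 286] 348 [262 283] 352 [265 280] 354 [268 277] 355 [271 275] 356 None 357 None
```

View pics/g4.png

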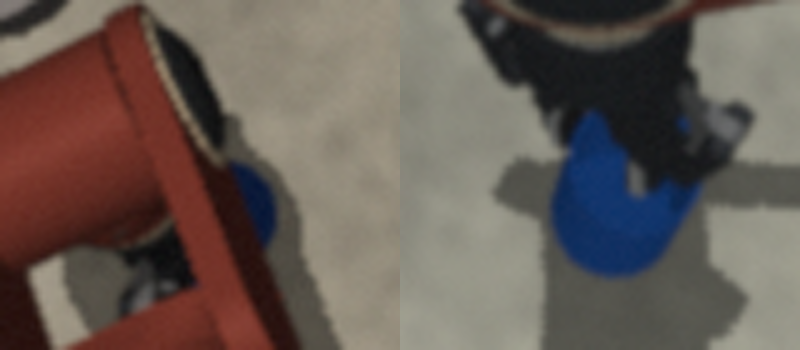

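The jar now leans: its edge shows to the right at (700,190) in the right half. The jaws are not gripping it squarely, so I'll reopen, back off upward and diagnose.

Emit:
{"api": "move_arm", "payload": {
  "deltas": [0, 0, 0, 0, 0, 0.3, 0, 0, 0, 0, 0.6, 0, 0, 0, 0, 1, 0, 0, 0, 0, 1, 0, 0, 0, 0, 1, 0, 0, 0, 0, 1, 0, 0, 0, 0, 1, 0, 0, 0, 0]
}}

```text
t: 5.85
tool_pos: [0.4538, 0.3257, 0.0687]
tool_rot: [-2.287, -2.153, -0.004]
contact_force: [-0.8, -0.2, -0.3]
opening: 0.085
```

```bash
python3 -c "
from h import *
from station import get_obs,get_image
o=get_obs();print(o['t'],o['tool_pos'],o['opening'],o['contact_force'],o['wrist_torque'])
s=get_image('side');t=get_image('top')
m=jarmask((s[:,:,::-1],'side'),.4515,.3275,.04)
for r in(340,344,348,352,354,355,356,357): print(r,np.flatnonzero(m[r])[[0,-1]] if m[r].any() else None,end=' ')
s=np.ascontiguousarray(s)
s=cv2.resize(s[280:370,220:320],None,fx=6,fy=6,interpolation=cv2.INTER_CUBIC)
q=lambda X:tuple(int(v) for v in ((pix('side',X)-[220,280])*6+3).round())
p=o['tool_pos'];y=np.array([.998,-.061,0]);x=np.array([.061,.998,0])
for k in(-1,1):
  for z in(-.025,0.02):
    a=[q(p+k*(o['opening']/2)*y+j*.011*x+[0,0,z]) for j in(-1,1)];cv2.line(s,a[0],a[1],(0,255,0) if k>0 else (255,255,0),1)
for z in(0,.08):
  cv2.polylines(s,[np.array([q((.4515+.031*np.cos(t),.3275+.031*np.sin(t),z)) for t in np.linspace(0,6.28,40)])],True,(255,0,255),1)
cv2.imwrite('pics/g5.png',s[:,:,::-1])"
```

```text
5.85 [0.45379378 0.32572643 0.0686761 ] 0.08503387563124377 [-0.80667567 -0.24291046 -0.27092159] [ 0.00570092 -0.02744098  0.05311997]
340 [259 284] 344 [260 284] 348 [261 283] 352 [264 280] 354 [267 277] 355 [269 275] 356 None 357 None
```

View pics/g5.png

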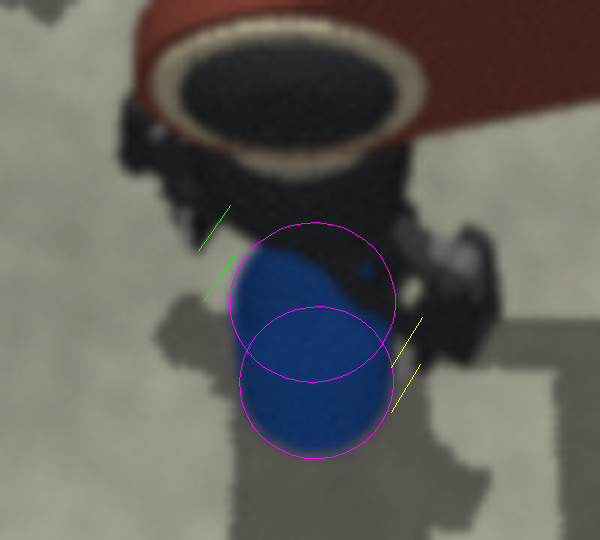

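The overlay shows the real fingertips at about (405,373) and (200,250). That puts them near z≈0.08, level with the rim, well above where the nominal reach would put them. That explains the bad grip: one finger got inside the rim. I'll check `ctrl`, then go lower.

```bash
python3 -c "
from station import ctrl,order
import station
print([a for a in dir(ctrl) if a[0]!='_'],ctrl.tip_reach)"
```

```text
['MotionError', 'tip_reach'] 0.025
```

Emit:
{"api": "move_arm", "payload": {
  "deltas": [1, 0, -0.002, 0.01, 0, 1, 0.001, -0.002, 0.02, 0, 1, 0.001, -0.002, 0.025, 0, 1, 0.001, -0.002, 0.025, 0]
}}

```text
t: 6.35
tool_pos: [0.4508, 0.3263, 0.0418]
tool_rot: [-2.287, -2.153, 0.0]
contact_force: [0.9, -1.0, 0.4]
opening: 0.0853
```

```bash
cat > ov.py <<'E'
import sys
from h import *
from station import get_obs,get_image
o=get_obs();print(o['t'],o['tool_pos'],o['opening'],o['contact_force'])
s=np.ascontiguousarray(get_image('side'))
x0,y0,w,h,k=map(int,sys.argv[2:7])
s=cv2.resize(s[y0:y0+h,x0:x0+w],None,fx=k,fy=k,interpolation=cv2.INTER_CUBIC)
q=lambda X:tuple(int(v) for v in ((pix('side',X)-[x0,y0])*k+k/2).round())
p=o['tool_pos'];y=np.array([.998,-.061,0]);x=np.array([.061,.998,0])
for g in(-1,1):
  for z in(-.025,0.02):
    a=[q(p+g*(o['opening']/2)*y+j*.011*x+[0,0,z]) for j in(-1,1)];cv2.line(s,a[0],a[1],(0,255,0) if g>0 else (255,255,0),1)
cv2.imwrite(sys.argv[1],s[:,:,::-1])
E
python3 ov.py pics/g6.png 220 280 100 90 6
```

```text
6.35 [0.45078306 0.32627425 0.04181439] 0.08526995501468644 [ 0.89241027 -0.96482612  0.38987922]
```

View pics/g6.png

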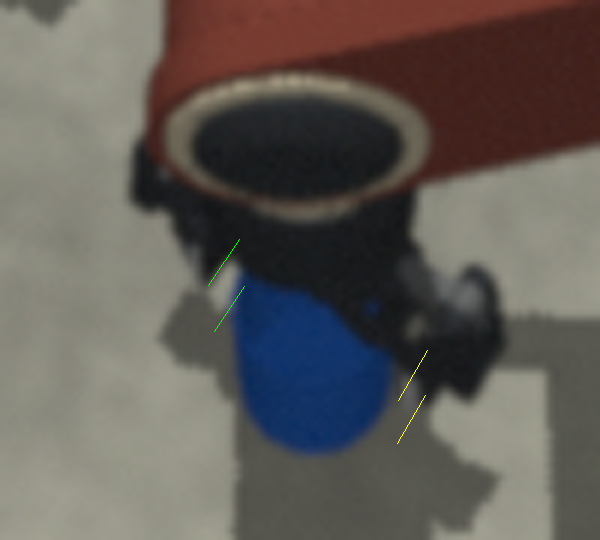

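The tips are now about 27 mm below the rim, at (410,408) and about (213,295), with both outside the jar. The true tip height is therefore about TCP + 12 mm when open, roughly 24 mm higher than nominal, and I'll allow for that offset from here on. Now I'll grip.

Emit:
{"api": "move_arm", "payload": {
  "deltas": [0.5, 0, 0, 0, 0, 0.5, 0, 0, 0, 0, 0.2, 0, 0, 0, 0, 0.2, 0, 0, 0, 0, 0.2, 0, 0, 0, 0],
  "force": 30
}}

```text
t: 6.9
tool_pos: [0.4519, 0.3268, 0.0432]
tool_rot: [-2.287, -2.153, -0.004]
contact_force: [1.7, -0.8, 1.4]
opening: 0.0614
```

Emit:
{"api": "move_arm", "payload": {
  "deltas": [0, 0, 0, -0.02, 0, 0, 0, 0, -0.05, 0, 0, 0, 0, -0.09, 0, 0, 0, 0, -0.13, 0, 0, 0, 0, -0.165, 0, 0, 0, 0, -0.18, 0, 0, 0, 0, -0.18, 0, 0, 0, 0, -0.18, 0]
}}

```text
t: 7.7
tool_pos: [0.4507, 0.326, 0.221]
tool_rot: [-2.287, -2.153, 0.001]
contact_force: [-0.1, 0.0, -1.8]
opening: 0.0614
```

```bash
python3 -c "
from h import *
from station import get_obs,get_image
o=get_obs();print(o['t'],o['tool_pos'],o['opening'],o['contact_force'])
print(todelta(o,(.45,-.037,.225),-.061))
s=get_image('side')[:,:,::-1];x,y=o['tool_pos'][:2]
for dz in(0,):
  z=o['tool_pos'][2]-.0432;m=jarmask((s,'side'),x,y,z+.04);print(m.sum(),fitcyl('side',m,x,y,z,z+.08,.031), m.nonzero()[0].max(), cyl('side',x,y,z,z+.08,.031).nonzero()[0].max())"
```

```text
7.7 [0.45072584 0.32601688 0.22100098] 0.06144932152741045 [-0.08238892  0.04514254 -1.79885607]
(array([-0.3624,  0.0212, -0.0041]), np.float64(0.03), 'ty_yaw', np.float64(-0.0604), 'tilt', np.float64(0.07))
903 (np.float64(0.45308373293013754), np.float64(0.32695815843576), np.float64(333.3916931152344)) 323 324
```

The jar is held: the force is about -1.8 N and its image bottom is within 1 px of prediction. Next I'll carry it sideways in front of the feeder.

Emit:
{"api": "move_arm", "payload": {
  "deltas": [0, -0.03, 0.001, -0.004, 0, 0, -0.07, 0.003, -0.004, 0, 0, -0.11, 0.006, -0.004, 0, 0, -0.155, 0.009, -0.004, 0, 0, -0.2, 0.012, -0.004, 0, 0, -0.245, 0.014, -0.004, 0, 0, -0.29, 0.017, -0.004, 0, 0, -0.33, 0.019, -0.004, 0, 0, -0.355, 0.021, -0.004, 0, 0, -0.362, 0.021, -0.004, 0]
}}

```text
t: 8.75
tool_pos: [0.4481, -0.0387, 0.2214]
tool_rot: [-2.288, -2.145, 0.008]
contact_force: [-0.6, -0.0, -2.4]
opening: 0.0614
```

```bash
python3 -c "
from h import *
from station import get_obs
o=get_obs();print(o['t'],o['tool_pos'],o['opening'],o['contact_force'])
print(todelta(o,(.6595,-.038,.225),-.061))"
```

```text
8.75 [ 0.44808072 -0.0386986   0.22141359] 0.06144287423304735 [-0.6244499  -0.04570059 -2.38327712]
(array([ 0.0143,  0.2109, -0.0051]), np.float64(-0.18), 'ty_yaw', np.float64(-0.0642), 'tilt', np.float64(0.42))
```

Emit:
{"api": "move_arm", "payload": {
  "deltas": [0, 0.002, 0.03, -0.004, 0, 0, 0.004, 0.07, -0.004, 0, 0, 0.007, 0.11, -0.004, 0, 0, 0.01, 0.15, -0.004, 0, 0, 0.012, 0.185, -0.004, 0, 0, 0.014, 0.205, -0.004, 0, 0, 0.0145, 0.211, -0.004, 0, 0, 0.0145, 0.211, -0.004, 0, 0, 0.0145, 0.211, -0.004, 0]
}}

```text
t: 9.65
tool_pos: [0.6585, -0.0372, 0.2227]
tool_rot: [-2.286, -2.145, 0.01]
contact_force: [0.4, 1.1, -1.6]
opening: 0.0614
```

```bash
cat > chk.py <<'E'
from h import *
from station import get_obs,get_image
o=get_obs();print(o['t'],o['tool_pos'],o['opening'],o['contact_force'])
print(todelta(o,(.6597,-.0375,.055),-.061))
x,y,z=o['tool_pos']-[0,0,.0432]
for n in('side','top'):
    im=get_image(n)[:,:,::-1];cv2.imwrite(f'pics/last_{n}.png',im)
    m=jarmask((im,n),x,y,z+.04);c=cyl(n,x,y,z,z+.08,.031)
    f=lambda a:[(v.min(),v.max()) for v in a.nonzero()]+[int(a.sum())]
    print(n,f(m),f(c))
E
python3 chk.py
```

```text
9.65 [ 0.65848574 -0.0371752   0.22274335] 0.06136560186584203 [ 0.3692039   1.09259041 -1.6457936 ]
(array([-0.0003,  0.0029,  0.1677]), np.float64(-0.15), 'ty_yaw', np.float64(-0.0636), 'tilt', np.float64(0.56))
side [(np.int64(139), np.int64(175)), (np.int64(256), np.int64(279)), 686] [(np.int64(138), np.int64(176)), (np.int64(256), np.int64(280)), 870]
top [(np.int64(166), np.int64(182)), (np.int64(298), np.int64(323)), 110] [(np.int64(157), np.int64(190)), (np.int64(297), np.int64(325)), 756]
```

Emit:
{"api": "move_arm", "payload": {
  "deltas": [0, 0, 0.002, 0.02, 0, 0, 0, 0.003, 0.055, 0, 0, 0, 0.003, 0.09, 0, 0, 0, 0.003, 0.12, 0, 0, 0, 0.003, 0.14, 0, 0, 0, 0.003, 0.152, 0, 0, 0, 0.003, 0.157, 0, 0, 0, 0.003, 0.157, 0, 0, 0, 0.003, 0.157, 0]
}}

```text
t: 10.65
tool_pos: [0.6614, -0.0378, 0.0684]
tool_rot: [-2.289, -2.147, 0.006]
contact_force: [0.7, -0.8, -0.6]
opening: 0.0612
```

```bash
python3 chk.py
```

```text
10.65 [ 0.66137151 -0.03780594  0.06844893] 0.061168710501270436 [ 0.67680567 -0.82526054 -0.64562656]
(array([ 0.0002, -0.0016,  0.0135]), np.float64(-0.17), 'ty_yaw', np.float64(-0.064), 'tilt', np.float64(0.31))
side [(np.int64(179), np.int64(212)), (np.int64(258), np.int64(279)), 498] [(np.int64(179), np.int64(212)), (np.int64(258), np.int64(279)), 671]
top [(np.int64(182), np.int64(189)), (np.int64(296), np.int64(317)), 23] [(np.int64(172), np.int64(201)), (np.int64(295), np.int64(319)), 583]
```

Emit:
{"api": "move_arm", "payload": {
  "deltas": [0, 0, -0.0015, 0.004, 0, 0, 0, -0.0015, 0.008, 0, 0, 0, -0.0015, 0.011, 0, 0, 0, -0.0015, 0.012, 0, 0, 0, -0.0015, 0.012, 0]
}}

```text
t: 11.25
tool_pos: [0.6596, -0.0377, 0.0559]
tool_rot: [-2.288, -2.146, 0.007]
contact_force: [0.5, 0.4, -1.9]
opening: 0.0613
```

```bash
python3 chk.py
```

```text
11.25 [ 0.65957243 -0.03765853  0.05593588] 0.061287638188106376 [ 0.49022126  0.43355166 -1.93405452]
(array([0.0002, 0.0001, 0.0009]), np.float64(-0.17), 'ty_yaw', np.float64(-0.0641), 'tilt', np.float64(0.35))
side [(np.int64(182), np.int64(214)), (np.int64(259), np.int64(280)), 455] [(np.int64(182), np.int64(215)), (np.int64(258), np.int64(280)), 652]
top [(np.int64(184), np.int64(190)), (np.int64(296), np.int64(317)), 16] [(np.int64(174), np.int64(202)), (np.int64(295), np.int64(319)), 565]
```

Not yet touching, so I'll lower a little more, about 1 mm at a time.

Emit:
{"api": "move_arm", "payload": {
  "deltas": [0, 0, 0, 0.001, 0, 0, 0, 0, 0.002, 0, 0, 0, 0, 0.002, 0]
}}

```text
t: 11.65
tool_pos: [0.6602, -0.0379, 0.0552]
tool_rot: [-2.289, -2.147, 0.006]
contact_force: [-2.2, -0.4, 2.1]
opening: 0.0611
```

```bash
python3 chk.py|head -2
```

```text
11.65 [ 0.66019043 -0.03786446  0.05518367] 0.06113858075553524 [-2.15285802 -0.41325158  2.14588085]
(array([ 0.0003, -0.0005,  0.0002]), np.float64(-0.18), 'ty_yaw', np.float64(-0.0641), 'tilt', np.float64(0.28))
```

The jar is on the pad, with the force up by 4 N. Releasing.

Emit:
{"api": "move_arm", "payload": {
  "deltas": [0.5, 0, 0, 0, 0, 0.7, 0, 0, 0, 0, 1, 0, 0, 0, 0, 1, 0, 0, 0, 0, 1, 0, 0, 0, 0]
}}

```text
t: 12.25
tool_pos: [0.6602, -0.0378, 0.055]
tool_rot: [-2.289, -2.147, 0.006]
contact_force: [0.2, -0.5, -0.4]
opening: 0.0854
```

Emit:
{"api": "move_arm", "payload": {
  "deltas": [1, 0, 0, -0.02, 0, 1, 0, 0, -0.05, 0, 1, 0, 0, -0.09, 0, 1, 0, 0, -0.13, 0, 1, 0, 0, -0.17, 0, 1, 0, 0, -0.18, 0, 1, 0, 0, -0.18, 0]
}}

```text
t: 12.95
tool_pos: [0.6623, -0.038, 0.2381]
tool_rot: [2.291, 2.148, -0.001]
contact_force: [0.4, 0.2, -0.0]
opening: 0.0854
```

```bash
python3 -c "
from h import *
from station import get_obs,get_image
o=get_obs();print(o['t'],o['tool_pos'],o['opening'],o['contact_force'])
print(todelta(o,(.535,-.037,.25),-.061))
im=get_image('side')[:,:,::-1];m=jarmask((im,'side'),.66,-.0375,.052);print(m.sum(),fitcyl('side',m,.66,-.0375,.012,.092,.031))"
```

```text
12.95 [ 0.66234931 -0.0379628   0.23808771] 0.08543838429756431 [ 0.37209512  0.19723235 -0.0470336 ]
(array([-0.0072, -0.1271, -0.012 ]), np.float64(-0.17), 'ty_yaw', np.float64(-0.064), 'tilt', np.float64(0.07))
501 (np.float64(0.6610659503936768), np.float64(-0.03997693538665771), np.float64(73.91690063476562))
```

Emit:
{"api": "move_arm", "payload": {
  "deltas": [0.5, 0, -0.04, -0.012, 0, 0, 0, -0.08, -0.012, 0, -0.18, 0, -0.12, -0.012, 0, -0.18, 0.03, -0.13, -0.012, 0, -0.18, 0.07, -0.13, -0.012, 0, -0.18, 0.1, -0.132, -0.012, 0, -0.18, 0.115, -0.132, -0.012, 0, -0.18, 0.115, -0.132, -0.012, 0, -0.18, 0.115, -0.132, -0.012, 0]
}}

```text
t: 13.9
tool_pos: [0.5365, 0.0848, 0.2462]
tool_rot: [-2.289, -2.147, 0.009]
contact_force: [0.2, -0.5, -0.6]
opening: 0.0351
```

```bash
python3 -c "
from h import *
from station import get_obs,get_image
o=get_obs();print(o['t'],o['tool_pos'],o['opening'],o['contact_force'])
for z in(.16,.115):print(todelta(o,(.537,.085,z),-.061))"; python3 ov.py pics/h1.png 230 150 100 90 6
```

```text
13.9 [0.5364828  0.08480948 0.24615463] 0.035115570717829454 [ 0.22225613 -0.52682372 -0.56204173]
(array([0.0004, 0.001 , 0.0861]), np.float64(-0.17), 'ty_yaw', np.float64(-0.0639), 'tilt', np.float64(0.37))
(array([0.0004, 0.0013, 0.1311]), np.float64(-0.17), 'ty_yaw', np.float64(-0.0639), 'tilt', np.float64(0.37))
13.9 [0.5364828  0.08480948 0.24615463] 0.035115570717829454 [ 0.22225613 -0.52682372 -0.56204173]
```

View pics/h1.png

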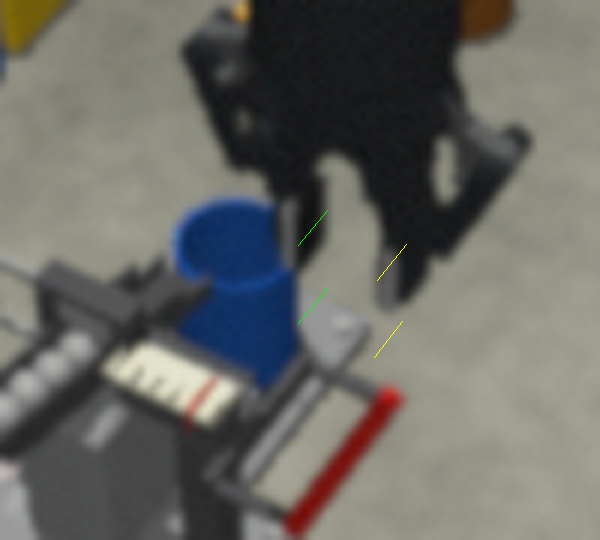

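The view shows the jar standing on the pad, the balls still queued at (10-80,350-410), and the handle at (345,460). The fingertips at (385,307) and (300,268) confirm they sit about 5 mm above the TCP at this opening. I'll descend around the bar to TCP z≈0.110.

Emit:
{"api": "move_arm", "payload": {
  "deltas": [-0.18, 0, 0.001, 0.03, 0, -0.18, 0, 0.001, 0.065, 0, -0.18, 0, 0.001, 0.095, 0, -0.18, 0, 0.001, 0.115, 0, -0.18, 0, 0.001, 0.128, 0, -0.18, 0, 0.001, 0.136, 0, -0.18, 0, 0.001, 0.136, 0, -0.18, 0, 0.001, 0.136, 0]
}}

```text
t: 14.75
tool_pos: [0.5377, 0.084, 0.1117]
tool_rot: [-2.291, -2.147, 0.006]
contact_force: [0.3, -0.0, -0.1]
opening: 0.0346
```

Clear of contact. Closing on the bar.

Emit:
{"api": "move_arm", "payload": {
  "deltas": [-0.5, 0, 0, 0, 0, -0.9, 0, 0, 0, 0, -0.9, 0, 0, 0, 0, -0.9, 0, 0, 0, 0, -0.9, 0, 0, 0, 0],
  "force": 50
}}

```text
t: 15.25
tool_pos: [0.5381, 0.0841, 0.1134]
tool_rot: [-2.291, -2.148, 0.005]
contact_force: [-2.9, -0.6, 6.3]
opening: 0.0103
```

```bash
cat > hand.py <<'E'
from h import *
from station import get_obs,get_image
o=get_obs();print(o['t'],o['tool_pos'],o['opening'],o['contact_force'],todelta(o,o['tool_pos'])[2:])
for n in("top","side"):
    im=get_image(n)[:,:,::-1];cv2.imwrite(f'pics/now_{n}.png',im);im=im.astype(int);b,g,r=im[...,0],im[...,1],im[...,2]
    u=pix(n,(.52,.085,.131));m=(r>110)&(g<60)&(b<60);yy,xx=np.indices(m.shape);m&=np.hypot(xx-u[0],yy-u[1])<35
    pts=np.argwhere(m)[:,::-1]
    if len(pts)>3:
        W=np.array([plane(n,p,.131)[:2] for p in pts]);s=W@[.998,-.061];print(n,len(pts),"bar s",np.median(s).round(4),W.min(0).round(3),W.max(0).round(3))
    m=jarmask((im,n),.66,-.0375,.052);print(m.sum(),fitcyl(n,m,.66,-.0375,.012,.092,.031))
E
python3 hand.py
```

```text
15.25 [0.5380741  0.08405601 0.11341009] 0.010325700791999287 [-2.87387414 -0.56300768  6.33948552] ('ty_yaw', np.float64(-0.0647), 'tilt', np.float64(0.2))
top 1130 bar s 0.5228 [0.439 0.025] [0.611 0.17 ]
532 (np.float64(0.6588995671272279), np.float64(-0.03751035213470459), np.float64(4.20428466796875))
side 37 bar s 0.5314 [0.535 0.09 ] [0.543 0.129]
227 (np.float64(0.6655990600585938), np.float64(-0.04195510864257812), np.float64(322.6299133300781))
```

Emit:
{"api": "move_arm", "payload": {
  "deltas": [-0.9, 0, -0.006, 0, 0, -0.9, 0, -0.014, 0, 0, -0.9, 0, -0.022, 0, 0, -0.9, 0, -0.03, 0, 0, -0.9, 0, -0.036, 0, 0, -0.9, 0, -0.04, 0, 0, -0.9, 0, -0.04, 0, 0, -0.9, 0, -0.04, 0, 0]
}}

```text
t: 16.15
tool_pos: [0.4994, 0.0863, 0.1135]
tool_rot: [2.29, 2.147, -0.0]
contact_force: [8.3, -0.5, -7.3]
opening: 0.0099
```

```bash
python3 hand.py
python3 - <<'E'
import cv2,numpy as np
t=cv2.imread('pics/now_top.png');s=cv2.imread('pics/now_side.png')
a=np.hstack([cv2.resize(t[150:240,200:330],(520,360),interpolation=2),cv2.resize(s[170:260,195:265],(280,360),interpolation=2)]);cv2.imwrite('pics/p1.png',a)
E
```

```text
16.15 [0.49942892 0.08629412 0.11354789] 0.009926265518483178 [ 8.25292204 -0.51440731 -7.31657414] ('ty_yaw', np.float64(-0.0646), 'tilt', np.float64(0.16))
top 961 bar s 0.5223 [0.443 0.027] [0.57  0.173]
532 (np.float64(0.6588995671272279), np.float64(-0.03751035213470459), np.float64(4.20428466796875))
side 40 bar s 0.4926 [0.496 0.093] [0.505 0.132]
445 (np.float64(0.6581653594970703), np.float64(-0.04106960296630859), np.float64(120.66033935546875))
```

View pics/p1.png

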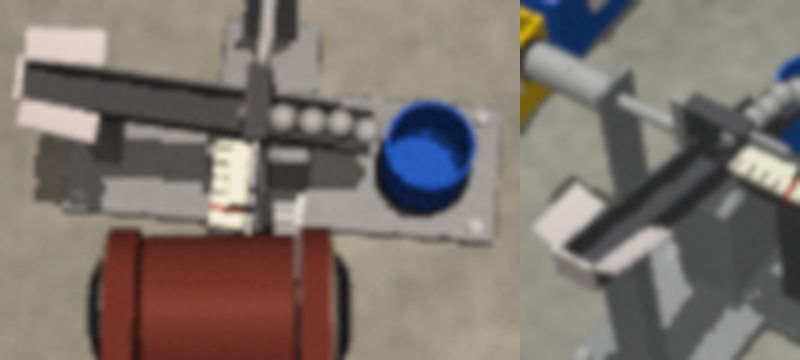

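The gate is open about 39 mm. The balls are leaving the gate and running toward the jar, at (283-370,115-130). Holding.

Emit:
{"api": "move_arm", "payload": {
  "deltas": [-0.9, 0, -0.001, 0, 0, -0.9, 0, -0.001, 0, 0, -0.9, 0, -0.001, 0, 0, -0.9, 0, -0.001, 0, 0, -0.9, 0, -0.001, 0, 0, -0.9, 0, -0.001, 0, 0, -0.9, 0, -0.001, 0, 0, -0.9, 0, -0.001, 0, 0, -0.9, 0, -0.001, 0, 0, -0.9, 0, -0.001, 0, 0]
}}

```text
t: 17.25
tool_pos: [0.4999, 0.0862, 0.1135]
tool_rot: [2.287, 2.144, 0.006]
contact_force: [7.6, -0.2, -7.3]
opening: 0.0103
```

Emit:
{"api": "move_arm", "payload": {
  "deltas": [-0.9, 0, 0, 0, 0, -0.9, 0, 0, 0, 0, -0.9, 0, 0, 0, 0, -0.9, 0, 0, 0, 0, -0.9, 0, 0, 0, 0, -0.9, 0, 0, 0, 0, -0.9, 0, 0, 0, 0, -0.9, 0, 0, 0, 0, -0.9, 0, 0, 0, 0, -0.9, 0, 0, 0, 0]
}}

```text
t: 18.25
tool_pos: [0.5013, 0.0862, 0.1135]
tool_rot: [2.285, 2.142, 0.011]
contact_force: [9.5, -0.3, -7.6]
opening: 0.0102
```

```bash
python3 hand.py
python3 - <<'E'
import cv2,numpy as np
t=cv2.imread('pics/now_top.png');s=cv2.imread('pics/now_side.png')
a=np.hstack([cv2.resize(t[150:240,200:330],(520,360),interpolation=2),cv2.resize(s[170:260,215:285],(280,360),interpolation=2)]);cv2.imwrite('pics/p2.png',a)
E
```

```text
18.25 [0.50133335 0.08617979 0.11354586] 0.010157695286010923 [ 9.47734096 -0.26254072 -7.553195  ] ('ty_yaw', np.float64(-0.0645), 'tilt', np.float64(0.71))
top 950 bar s 0.5218 [0.443 0.028] [0.606 0.173]
411 (np.float64(0.6589280283451081), np.float64(-0.037350261211395265), np.float64(92.03924560546875))
side 41 bar s 0.4946 [0.497 0.092] [0.507 0.13 ]
501 (np.float64(0.6601220703125), np.float64(-0.03827880859375), np.float64(80.38140869140625))
```

View pics/p2.png

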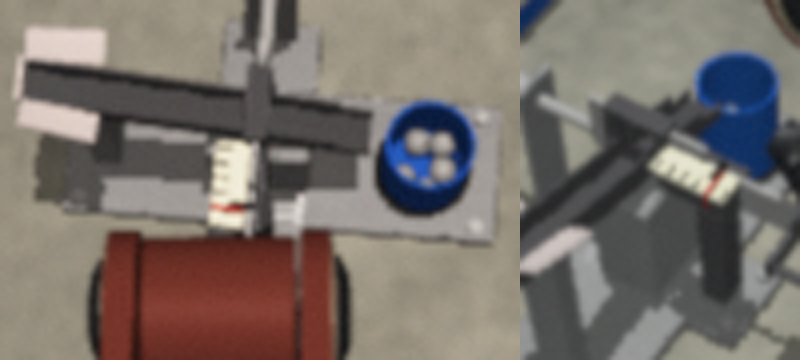

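All five balls are in the jar, at (415-445,140-185) in the left half, and the track is empty. The slide has crept back to about 37 mm because each call re-bases on the sagged pose, so I'll correct it to the mark.

Emit:
{"api": "move_arm", "payload": {
  "deltas": [-0.9, 0, -0.002, 0, 0, -0.9, 0, -0.005, 0, 0, -0.9, 0, -0.005, 0, 0, -0.9, 0, -0.005, 0, 0, -0.9, 0, -0.005, 0, 0, -0.9, 0, -0.005, 0, 0, -0.9, 0, -0.005, 0, 0, -0.9, 0, -0.005, 0, 0]
}}

```text
t: 19.15
tool_pos: [0.4978, 0.0864, 0.1135]
tool_rot: [2.282, 2.139, 0.017]
contact_force: [8.2, -0.6, -7.3]
opening: 0.0098
```

```bash
python3 hand.py
```

```text
19.15 [0.49776456 0.08638453 0.11354167] 0.009781728150909734 [ 8.16447416 -0.59898298 -7.26685266] ('ty_yaw', np.float64(-0.0644), 'tilt', np.float64(1.0))
top 936 bar s 0.5164 [0.443 0.029] [0.565 0.173]
413 (np.float64(0.6589280283451081), np.float64(-0.037350261211395265), np.float64(90.40243530273438))
side 39 bar s 0.4906 [0.494 0.093] [0.503 0.132]
508 (np.float64(0.6608248519897462), np.float64(-0.040061359405517576), np.float64(71.40008544921875))
```

```bash
python3 -c "
from station import *
for i in range(4):
    get_image('top');o=get_obs();print(o['t'],o['tool_pos'],o['contact_force'])
order.finish_job()"
```

```text
19.3 [0.49778486 0.08638833 0.11354712] [ 8.32469558  0.08226101 -6.24964129]
19.35 [0.49776388 0.08637976 0.1135335 ] [ 7.87306461  0.35637221 -6.74753735]
19.4 [0.49777278 0.08639088 0.11353668] [ 7.74046092 -0.23599799 -6.61822746]
19.45 [0.49777211 0.08639258 0.11355978] [ 8.16022761  0.18944064 -6.07985346]
the job is handed in; nothing more can be done
```

I handed the job in at 19.45 s: the jar is on the pad, all five balls are in it, and the arm is still holding the handle at the mark. No verdict was reported, so success rests on the checks below.

**Last checks**
- **Balls:** the last picture I viewed shows all five inside the jar and an empty track. I took it about 1 s before the final adjustment of the slide.
- **Jar:** the top camera puts it within about 1 mm of the pad centre, upright and untouched. The side camera, with its view partly blocked, put it about 3 mm off.
- **Slide:** it is out about 40.4 mm by the tool's movement and 40.8 mm by the camera. The tool did not move over the last 0.15 s, and the pull reads about 8 N, with the fingers closed on the bar at 50 N.

**What went wrong or disagreed**
- **First grip failed:** the real fingertips sit roughly 24 mm higher than the stated reach. One finger went inside the jar's rim and tilted it by my estimate about 0.15 rad. I reopened, it stood straight again, and I gripped it lower with that offset allowed for.
- **Slide crept back:** while the balls ran, the slide drifted to about 37 mm, still inside the limits. I pulled it back to the mark before handing in.
- **Other things on the bench:** I planned the arm's path clear of them and felt no contact, but I did not measure their positions again at the end.

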